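# Load a boiler end plate on the indexing fixture and hold the index plunger out

### The job

I want to mark out the stay holes in the loose brass boiler end plate: keep its open dished side up, lower it (do not drop it) over the tapered spigot in the middle of the indexing fixture until it lies flat on its seat, and let go of it. Then take the index plunger by its black knob, pull it straight up to its stop and keep hold of it there, pin clear of its hole, so that I can swing the table round: finish while still holding the knob up, with the plate still seated. Leave the tube cutter, bushing, burner nozzle and chimney piece where they are.

Things in the scene. Friction and masses are not known exactly. Their poses are not given: they have to be found in the camera images.
- endplate_center (a point): Loose brass boiler end plate on the desk: shallow round dish, 60 mm outside diameter, 14 mm high, open side up, 3 mm upright flange round the edge, 4 mm flat bottom with an 18.5 mm bore in the middle, about 0.15 kg. Point on its axis half-way up (7 mm above the underside); z is its axis. Grip it across the flange. (The bigger plate under the red clamp is not part of the job.)
- seat (a point): Middle of the fixture's flat seat (top of a round boss, 48 mm diameter, 70 mm above the desk) where the plate's underside must lie; z up, y points level from the spigot towards the plunger. A steel spigot, 16 mm diameter, stands 15 mm up from here: parallel for 9 mm, then tapering to a 9 mm nose. The seated plate overhangs the boss by 6 mm all round, with 11 mm or more free below.
- fixture: The indexing fixture: dark grey cast base, 170 by 150 mm, screwed to the desk, origin under the spigot; on it a level steel index plate, 188 mm diameter, top 54 mm above the desk, with 12 bushed holes (tops 57 mm) in a ring 80 mm from its axis. It carries the seat in its middle and can turn about the vertical only when the plunger's pin is out. Its y axis points to the plunger.
- knob_center (a point): Middle of the grip of the plunger's round black knob: 28 mm diameter, from 7 mm below to 9 mm above this point; below that a 21 mm neck, 6 mm high. 80 mm from the spigot axis, 107 mm above the desk when home; moves straight up with the plunger. Under it a steel hexagon on a grey bracket arm (31 mm wide, top 85 mm above the desk) reaching over the index plate's rim from outside.
- plunger (a joint): How far the index plunger is pulled up, m: 0 home, its 8 mm pin 8 mm deep in a hole of the index plate; 0.012 against its upper stop. A spring pushes it down with about 7 N at home and 12 N at the stop; it does not stay up by itself.
- tube_cutter_center (a point): Steel tube cutter lying on the desk, about 140 mm long, 45 mm wide and 18 mm high; the point is near its middle. Leave alone.
- bushing: Bronze flanged bushing standing on its flange, 31 mm diameter, 26 mm high; origin under its middle. Leave alone.
- burner_nozzle: Black burner nozzle standing on its hexagon, 26 mm across, 42 mm high; origin under its middle. Leave alone.
- chimney: Aluminium chimney extension, a standing tube of 32 mm diameter flaring to 39 mm, 70 mm high; origin under its middle. Leave alone.
Not all that is in view belongs to the job. Of the things that look like the part that bears endplate_center, take the one that is farthest from the robot's base at the start.

How it is judged:
By the outcome, as a careful person would: the job done as asked, in the order asked, and still so for the second after the job is handed in, while the arm keeps its last pose, push and grip.
It also fails if it takes over 45 s, if anything falls off the work surface, if the arm or the gripper's body presses on something with over 40 N, if the wrist force passes 120 N, or if a joint passes its speed limit or range.

### The arm

A 6-joint arm with a two-finger parallel gripper is mounted at the origin on the work surface. World frame = base frame: x ahead of the robot, y to its left, z up, the work surface at z = 0. Lengths are in m, angles in rad, forces in N, time in s.
With the tool pointing down it reaches from about 0.35 to 0.85 m from the base axis. Payload 8.1 kg.
Tool frame: the origin (TCP) lies at the very end of the fingers, on their centre line; the grasp point (between the pads) lies 19 mm behind it; z points along the fingers, x is the direction in which the jaws open and shut, and the axes are right-handed (so a half turn about z gives the same grasp; the last joint's range is limited). The gripper opens to 85 mm and grips with 20 to 120 N. Pads are 22 mm wide; open, the fingers measure 114 mm over their backs; the gripper's body (76 mm by 85 mm) begins 54 mm behind the grasp point. The pads swing forward as they close: fully open they stand 13 mm farther back than shut.
Start: joints at [1.116, 0.13, 1.488, -0, 1.523, -0.085], TCP at [0.217, 0.559, 0.231] pointing down, gripper open.
Joint ranges: [-2.96, 2.96], [-0.89, 2.26], [0.02, 2.5], [-1.34, 4.48], [0, 2.73], [-2.66, 2.66]. Speed limits (rad/s): [2.39, 2.39, 2.79, 3.14, 3.14, 3.14].

### API

Orientations are given as a unit quaternion [w, x, y, z].
In Python, from plant import env, vision gives the robot as it stands.
- The arm moves only by the shell command python3 -m handwheel 'ROWS' [OPENING] [FORCE]. ROWS is JSON, a list of rows, each an object with "xyz": the shift along the tool's x, y, z as a fraction of full scale, a list of three; "angular": the turn, a rotation vector about the tool's x, y, z as a fraction of full scale, a list of three. A call has 1 to 10 rows; each row shifts and turns the pose as measured when the row begins, along the tool's axes as they then stand; what a row does not reach is not made up. Full scale, the value 1, is 30 mm for a shift and 5 degrees for a turn. A row lasts 1/8 s, in which the tool goes at most 62.5 mm and 10.7 degrees, less where a joint would pass 70% of its speed; a pose out of reach is approached as far as the arm can. A call with a number of a shift or a turn outside -1 to 1 is refused whole. A call with a gripper value outside its range is refused whole. OPENING is the closure in counts, from 0 (fully open) to 255 (shut), set as the call begins (- or left out, the last holds). The fingers move at their own pace and stop on an object; FORCE is the grip in N (left out, the last holds). Time passes only in rows, so rows that do not move let the fingers close. It gives the time, the measured TCP pose, the force and the opening at its end, in the units of the state.
- env.get_state(): the state, without advancing time (a new reading comes with each control period).
- vision.camera(name): name is "scene" or "top" or "wrist"; returns the picture (400x640x3 uint8, red, green, blue); there is no depth.
- vision.calibration(name): a dict with "camera_matrix" (3x3 intrinsics, pixels), "k1" (the pictures are not rectified: a ray, as slopes to the right and down, at radius r is drawn at 1 + k1 r^2 times it, then the intrinsics apply), "cam_to_world" (4x4, takes a point from camera to world coordinates); the wrist camera has in their place "mount" (4x4, takes a point from camera to tool coordinates, whose origin is the TCP and whose axes are the tool frame's). Camera axes: x right, y down, z forward; pixel columns grow to the right and rows downward; lengths in m; the calibration is good to about 2 mm. A picture is of the moment at which its call begins: read the wrist's pose just before it. calibration takes no time and is no camera call.
- env.sign_off(): hands the job in, once; it reports no verdict.
The state is a dict: "time_s": time; "q": joint angles; "joint_velocities": joint speeds; "tau": joint torques, N m; "tcp_pos": TCP position; "tcp_rot": TCP orientation; "ft_force": force on the tool from outside, world axes, zero at the start; "ft_torque": the same for the moment, N m; "grip_width": opening from 0.0 (shut) to 1.0 (fully open).
Only numpy, scipy, OpenCV 4.12 (cv2) and the standard library are available. Lean on these libraries where they do the work, as an engineer would, in place of code of your own. Each camera call takes 0.05 s, during which the arm holds its last target.

## Working session

There is one attempt and no reset: what is moved stays moved. The work goes in short steps, Python scripts to look and compute and a shell command to move; the robot and the scene stay as the last step left them, time stands still between calls to the robot, and variables do not carry over. Pictures are saved under pics/ and viewed, and the job is handed in when it is done.

```bash
ls; mkdir -p pics
python3 - <<'E'
from plant import env, vision
import cv2
for n in ["scene","top","wrist"]:
    cv2.imwrite(f"pics/{n}0.png",vision.camera(n)[:,:,::-1])
    print(n,vision.calibration(n))
s=env.get_state();print(s)
E
```

```text
pics
scene {'camera_matrix': array([[442.70721184,   0.        , 325.37147412],
       [  0.        , 442.70721184, 201.44720844],
       [  0.        ,   0.        ,   1.        ]]), 'k1': -0.08286030904253606, 'cam_to_world': array([[ 4.13658095e-01,  6.55458810e-01, -6.31870817e-01,
         1.25910920e+00],
       [ 9.10432215e-01, -2.97503611e-01,  2.87410478e-01,
        -2.16007960e-01],
       [ 4.01879772e-04, -6.94165218e-01, -7.19815593e-01,
         8.72073167e-01],
       [ 0.00000000e+00,  0.00000000e+00,  0.00000000e+00,
         1.00000000e+00]])}
top {'camera_matrix': array([[432.52441409,   0.        , 321.6421502 ],
       [  0.        , 432.52441409, 190.30755867],
       [  0.        ,   0.        ,   1.        ]]), 'k1': 0.03503501489837203, 'cam_to_world': array([[ 0.00543044, -0.98005497,  0.19865236,  0.31682215],
       [-0.99994973, -0.0069964 , -0.00718186,  0.1028982 ],
       [ 0.00842846, -0.19860337, -0.9800437 ,  1.23241355],
       [ 0.        ,  0.        ,  0.        ,  1.        ]])}
wrist {'camera_matrix': array([[304.55390794,   0.        , 322.
[... 471 characters left out ...]
    1.00000000e+00]])}
{'time_s': 0.15, 'q': array([ 1.11559105e+00,  1.30998535e-01,  1.48902688e+00, -8.32706284e-06,
        1.52300681e+00, -8.53834360e-02]), 'joint_velocities': array([-0.00040671, -0.00272783, -0.00257357,  0.00011961,  0.00064872,
       -0.00086429]), 'tau': array([-6.81471211e-04, -5.70062149e+01, -5.01162064e+01, -3.05543372e-04,
        9.55952128e-03,  4.72816026e-06]), 'tcp_pos': array([0.21665538, 0.55906368, 0.23048017]), 'tcp_rot': array([ 3.58203730e-04,  8.25060072e-01,  5.65044565e-01, -6.24339065e-04]), 'ft_force': array([-0.64621102,  0.21940748, -1.03104232]), 'ft_torque': array([-0.0224549 , -0.03235141, -0.0214575 ]), 'grip_width': 1.0010751734196743}
```

View pics/scene0.png

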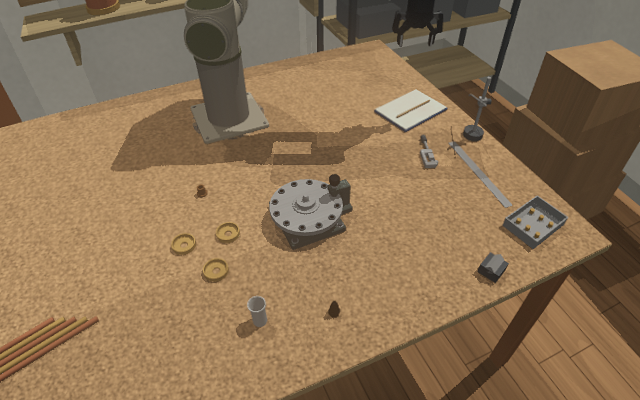

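View pics/top0.png

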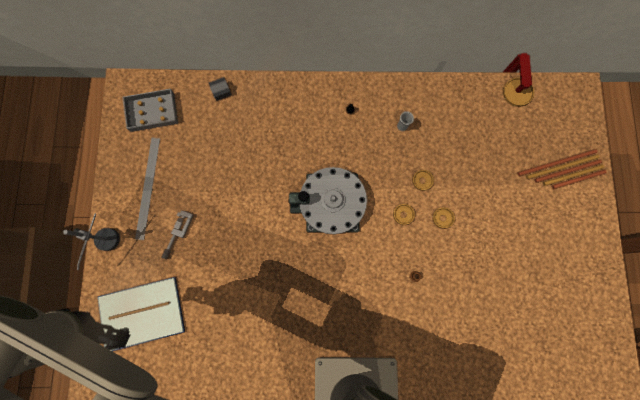

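View pics/wrist0.png

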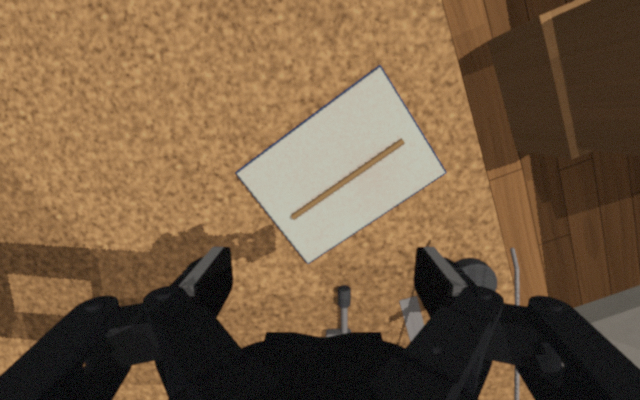

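The top view shows three loose dishes at about (423,181), (404,214) and (444,218). The fixture is at (333,199) and the knob at (304,197). I'll enlarge the crops and triangulate.

```bash
cat > h.py <<'E'
import numpy as np, cv2
from plant import env, vision
from scipy.spatial.transform import Rotation as R
def T_tool(s):
    w,x,y,z=s["tcp_rot"];T=np.eye(4);T[:3,:3]=R.from_quat([x,y,z,w]).as_matrix();T[:3,3]=s["tcp_pos"];return T
def cam(n,s=None):
    c=vision.calibration(n)
    return c, (T_tool(s)@c["mount"] if n=="wrist" else c["cam_to_world"])
def ray(n,u,v,s=None):
    c,T=cam(n,s);K=c["camera_matrix"];k=c["k1"]
    d=np.array([(u-K[0,2])/K[0,0],(v-K[1,2])/K[1,1]]);p=d.copy()
    for _ in range(20): p=d/(1+k*(p@p))
    return T[:3,3],T[:3,:3]@np.array([p[0],p[1],1])
def atz(n,u,v,z,s=None):
    o,d=ray(n,u,v,s);return o+d*(z-o[2])/d[2]
def proj(n,P,s=None):
    c,T=cam(n,s);K=c["camera_matrix"];p=np.linalg.inv(T)@np.append(P,1);p=p[:2]/p[2];p=p*(1+c["k1"]*(p@p))
    return K[0,0]*p[0]+K[0,2],K[1,1]*p[1]+K[1,2]
def crop(n,img,x0,y0,w,h,k,name):
    cv2.imwrite(name,cv2.resize(img[y0:y0+h,x0:x0+w],None,fx=k,fy=k,interpolation=cv2.INTER_CUBIC))
E
python3 - <<'E'
from h import *
a=cv2.imread("pics/top0.png");b=cv2.imread("pics/scene0.png")
crop("",a,280,150,190,90,4,"pics/t0c.png")
crop("",b,160,165,200,120,4,"pics/s0c.png")
for p in [(423,181),(404,214),(444,218)]:
    q=atz("top",*p,0.012);print(q,np.hypot(*q[:2]))
for p in [(228,233),(183,243),(215,270)]:
    q=atz("scene",*p,0.012);print(q,np.hypot(*q[:2]))
E
```

```text
[ 0.59375274 -0.19901727  0.012     ] 0.6262189666420194
[ 0.49701993 -0.14099357  0.012     ] 0.5166313976500924
[ 0.48641198 -0.25407807  0.012     ] 0.5487734359119738
[ 0.50326564 -0.1434036   0.012     ] 0.5232980988649202
[ 0.48842481 -0.25582036  0.012     ] 0.5513645344275713
[ 0.60120688 -0.20316129  0.012     ] 0.6346055676288916
```

View pics/t0c.png

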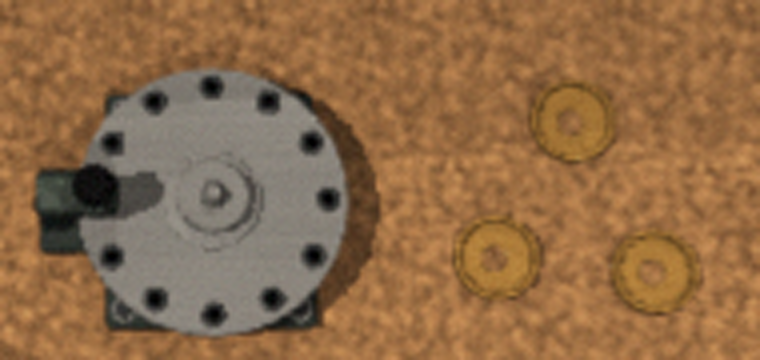

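View pics/s0c.png

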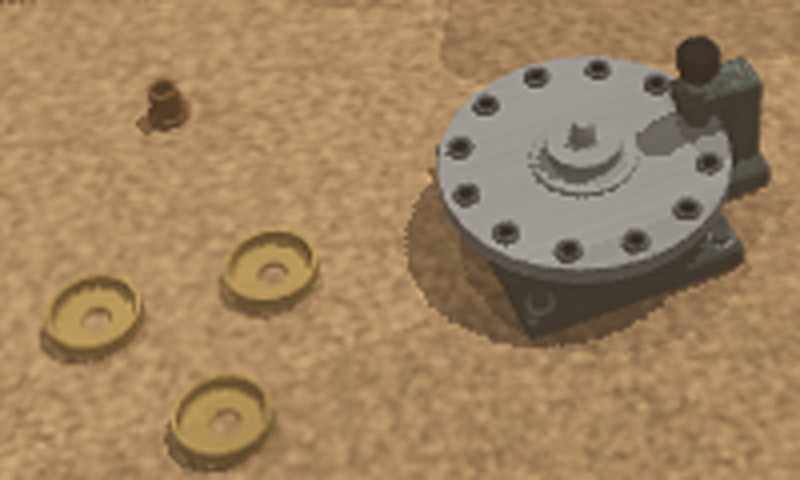

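Run:
```python
from h import *
t=lambda x,y:(x/4-.375+280,y/4-.375+150)
s=lambda x,y:(x/4-.375+160,y/4-.375+165)
print("plate",atz("top",*t(572,122),.014),atz("scene",*s(222,414),.014))
print("bore", atz("top",*t(571,123),.004),atz("scene",*s(226,421),.004))
print("spigot",atz("top",*t(214,193),.085),atz("scene",*s(582,129),.085))
print("knob",atz("top",*t(96,186),.116),atz("scene",*s(699,52),.116))
```

```text
plate [ 0.5958821  -0.19754686  0.014     ] [ 0.59758605 -0.20152093  0.014     ]
bore [ 0.5974209 -0.1992558  0.004    ] [ 0.59583294 -0.20047338  0.004     ]
spigot [0.52879096 0.06339789 0.085     ] [0.53288963 0.05881242 0.085     ]
knob [0.52719505 0.14193594 0.116     ] [0.52930196 0.14067137 0.116     ]
```

Both cameras agree within a few mm: the target plate is at about (0.597,-0.200), the spigot at (0.531,0.061) and the knob at (0.528,0.141). The spigot-to-knob distance is 80 mm, as it should be. I'll turn the tool so its x lies along world x and move toward the plate.

```bash
python3 -m handwheel '[{"xyz":[-0.67,0.74,0],"angular":[0,0,1]},{"xyz":[-0.6,0.8,0],"angular":[0,0,1]},{"xyz":[-0.53,0.85,0],"angular":[0,0,1]},{"xyz":[-0.45,0.89,0],"angular":[0,0,1]},{"xyz":[-0.37,0.93,0],"angular":[0,0,1]},{"xyz":[-0.29,0.96,0],"angular":[0,0,1]},{"xyz":[-0.21,0.98,0],"angular":[0,0,1]},{"xyz":[-0.12,0.99,0],"angular":[0,0,1]},{"xyz":[-0.03,1,0],"angular":[0,0,1]},{"xyz":[0.05,1,0],"angular":[0,0,1]}]' 0 60
cat >> h.py <<'E'
def go(target,yaw=0.0):
    """remaining shift in tool units and turn units"""
    s=env.get_state();T=T_tool(s);d=T[:3,:3].T@(np.array(target)-T[:3,3])
    D=np.array([[np.cos(yaw),np.sin(yaw),0],[np.sin(yaw),-np.cos(yaw),0],[0,0,-1]]).T
    D=np.array([[np.cos(yaw),np.sin(yaw),0],[np.sin(yaw),-np.cos(yaw),0],[0,0,-1.]]).T
    rv=R.from_matrix(T[:3,:3].T@D).as_rotvec(degrees=True)
    print("t",round(s["time_s"],2),"tcp",T[:3,3].round(4),"shift",(d/.03).round(2),"turn",(rv/5).round(2),"F",np.round(s["ft_force"],1),"g",round(s["grip_width"],3))
E
python3 -c "
from h import *
go([.597,-.2,.15])"
```

```text
time_s: 1.4
tcp_pos: [0.3506, 0.2816, 0.2273]
tcp_rot: [0.002, 0.988, 0.151, -0.002]
ft_force: [0.8, 0.1, 1.0]
grip_width: 1.0
t 1.4 tcp [0.3506 0.2816 0.2273] shift [ 3.05 17.76  2.63] turn [0.06 0.06 3.48] F [0.8 0.1 1. ] g 1.0
```

```bash
python3 -m handwheel '[{"xyz":[0.17,0.99,0],"angular":[0,0,0.87]},{"xyz":[0.24,0.97,0],"angular":[0,0,0.87]},{"xyz":[0.31,0.95,0],"angular":[0,0,0.87]},{"xyz":[0.38,0.92,0],"angular":[0,0,0.87]},{"xyz":[0.45,0.89,0],"angular":[0,0,0]},{"xyz":[0.5,1,0],"angular":[0,0,0]},{"xyz":[0.5,1,0],"angular":[0,0,0]},{"xyz":[0.5,1,0],"angular":[0,0,0]},{"xyz":[0.5,1,0],"angular":[0,0,0]},{"xyz":[0.5,1,0],"angular":[0,0,0]}]'
python3 -c "
from h import *
go([.597,-.2,.15])
s=env.get_state()
cv2.imwrite('pics/w1.png',vision.camera('wrist')[:,:,::-1])
print(proj('wrist',[.597,-.2,.014],s))"
```

```text
time_s: 2.65
tcp_pos: [0.493, -0.0134, 0.2261]
tcp_rot: [0.003, 1.0, -0.006, -0.003]
ft_force: [1.2, 1.0, 0.6]
grip_width: 1.001
t 2.65 tcp [ 0.493  -0.0134  0.2261] shift [3.55 6.17 2.55] turn [ 0.07  0.08 -0.13] F [1.2 1.  0.6] g 1.001
(np.float64(402.8717166831873), np.float64(313.21429069035497))
```

View pics/w1.png

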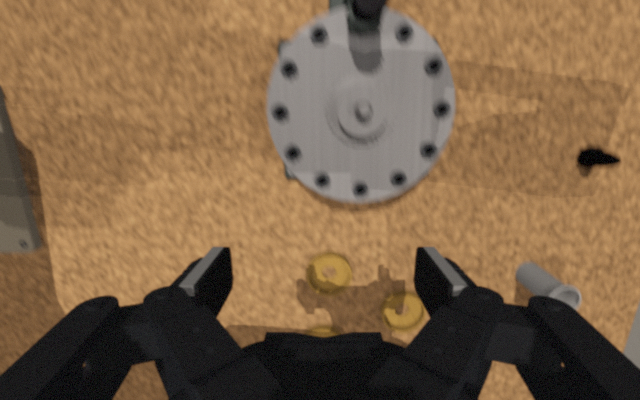

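```bash
python3 -m handwheel '[{"xyz":[0.5,0.85,0.2],"angular":[0,0,0]},{"xyz":[0.5,0.85,0.3],"angular":[0,0,0]},{"xyz":[0.5,0.85,0.4],"angular":[0,0,0]},{"xyz":[0.5,0.85,0.4],"angular":[0,0,0]},{"xyz":[0.5,0.85,0.4],"angular":[0,0,0]},{"xyz":[0.5,0.85,0.4],"angular":[0.07,0.08,-0.13]},{"xyz":[0.5,0.85,0.4],"angular":[0,0,0]},{"xyz":[0,0,0],"angular":[0,0,0]}]'
python3 -c "
from h import *
s=env.get_state()
im=vision.camera('wrist')[:,:,::-1]
cv2.imwrite('pics/w2.png',im)
go([.597,-.2,.05])
print('spig',atz('wrist',363,107,.085,s))
print(proj('wrist',[.597,-.2,.014],s))"
```

```text
time_s: 3.7
tcp_pos: [0.5982, -0.2023, 0.1466]
tcp_rot: [-0.0, 1.0, -0.001, -0.001]
ft_force: [-1.3, 1.0, 1.0]
grip_width: 0.998
t 3.75 tcp [ 0.5982 -0.2014  0.1473] shift [-0.03 -0.05  3.24] turn [-0.01  0.02 -0.02] F [-0.3 -0.1 -0.1] g 0.997
spig [ 0.62389693 -0.12801382  0.085     ]
(np.float64(322.0058444807189), np.float64(191.49001555007217))
```

View pics/w2.png

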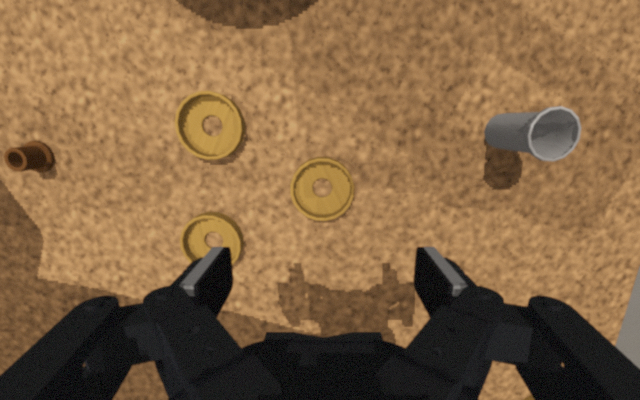

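The target plate is centred at about (322,189), within 2 mm of the prediction. Its bore is at (321,187). Descending.

```bash
python3 -m handwheel '[{"xyz":[-0.03,-0.08,0.8],"angular":[0,0,0]},{"xyz":[0,0,0.8],"angular":[0,0,0]},{"xyz":[0,0,0.8],"angular":[0,0,0]},{"xyz":[0,0,0.7],"angular":[0,0,0]},{"xyz":[0,0,0],"angular":[0,0,0]}]'
python3 -c "
from h import *
s=env.get_state()
im=vision.camera('wrist')[:,:,::-1]
cv2.imwrite('pics/w3.png',im)
go([.597,-.1985,.005])
print(proj('wrist',[.597,-.1985,.014],s))"
```

```text
time_s: 4.38
tcp_pos: [0.5977, -0.1946, 0.0552]
tcp_rot: [-0.0, 1.0, 0.0, 0.001]
ft_force: [0.1, 0.1, -0.2]
grip_width: 1.003
t 4.42 tcp [ 0.5986 -0.195   0.0566] shift [-0.06  0.12  1.72] turn [ 0.   -0.04  0.01] F [-0.1 -0.9  0.3] g 0.996
(np.float64(321.8695540594753), np.float64(233.10456843342251))
```

View pics/w3.png

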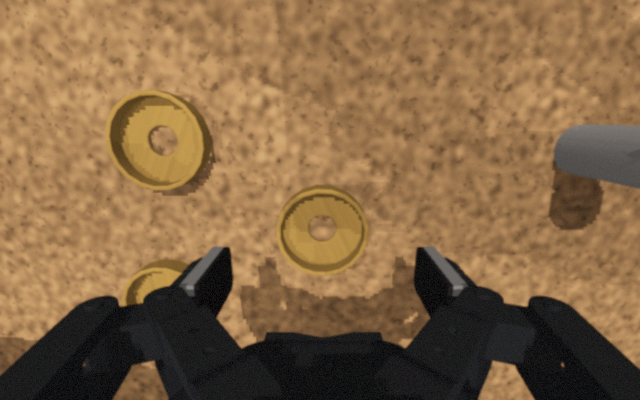

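```bash
python3 -m handwheel '[{"xyz":[-0.03,0.08,0.8],"angular":[0,0,0]},{"xyz":[0,0,0.7],"angular":[0,0,0]},{"xyz":[0,0,0],"angular":[0,0,0]},{"xyz":[0,0,0],"angular":[0,0,0]}]' 45
python3 -c "
from h import *
s=env.get_state()
im=vision.camera('wrist')[:,:,::-1]
cv2.imwrite('pics/w4.png',im)
go([.5975,-.198,-.002])"
```

```text
time_s: 4.92
tcp_pos: [0.6016, -0.1984, 0.0157]
tcp_rot: [0.002, 1.0, 0.001, 0.005]
ft_force: [-0.2, 0.9, 0.7]
grip_width: 0.823
t 4.97 tcp [ 0.6015 -0.1984  0.0156] shift [-0.14 -0.01  0.59] turn [ 0.04 -0.12  0.01] F [-0.2 -0.1  0.5] g 0.821
```

View pics/w4.png

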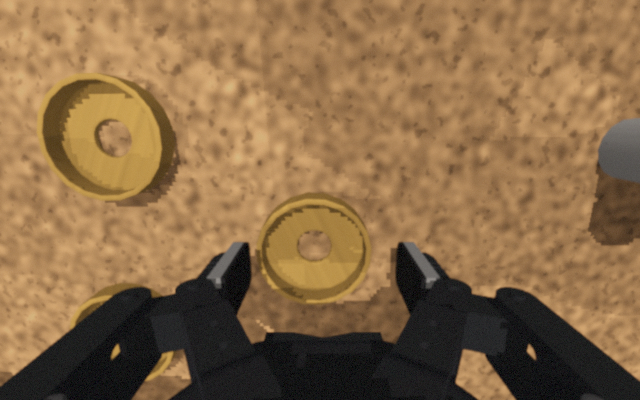

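```bash
python3 -m handwheel '[{"xyz":[-0.14,0,0.3],"angular":[0.04,-0.12,0]},{"xyz":[0,0,0.28],"angular":[0,0,0]},{"xyz":[0,0,0],"angular":[0,0,0]}]'
python3 -c "
from h import *
go([.5975,-.198,-.004])"
```

```text
time_s: 5.35
tcp_pos: [0.5979, -0.1987, -0.0016]
tcp_rot: [0.0, 1.0, 0.001, 0.0]
ft_force: [-0.2, 0.6, 0.1]
grip_width: 0.827
t 5.35 tcp [ 0.5979 -0.1987 -0.0016] shift [-0.01 -0.02  0.08] turn [ 0.   -0.01  0.01] F [-0.2  0.6  0.1] g 0.827
```

```bash
python3 -m handwheel '[{"xyz":[0,0,0.08],"angular":[0,0,0]},{"xyz":[0,0,0],"angular":[0,0,0]},{"xyz":[0,0,0],"angular":[0,0,0]},{"xyz":[0,0,0],"angular":[0,0,0]},{"xyz":[0,0,0],"angular":[0,0,0]}]' 130 50
python3 -c "
from h import *
im=vision.camera('wrist')[:,:,::-1]
cv2.imwrite('pics/w5.png',im)
go([.5975,-.198,-.004])"
```

```text
time_s: 5.98
tcp_pos: [0.5988, -0.1991, -0.0021]
tcp_rot: [0.0, 1.0, 0.001, 0.001]
ft_force: [0.2, 0.2, 1.4]
grip_width: 0.679
t 6.03 tcp [ 0.5989 -0.1991 -0.0021] shift [-0.05 -0.04  0.06] turn [ 0.01 -0.02  0.01] F [ 0.8 -0.   1. ] g 0.677
```

View pics/w5.png

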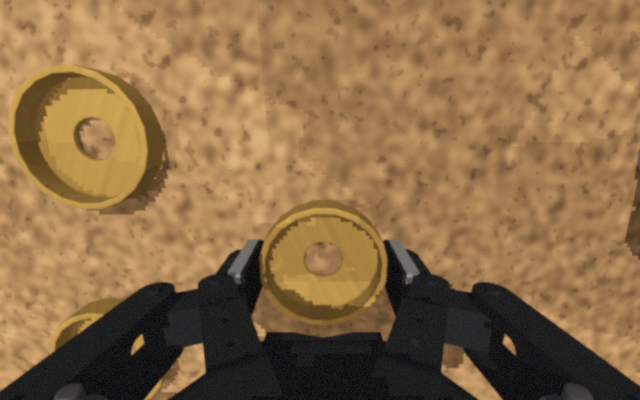

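```bash
python3 -m handwheel '[{"xyz":[0,0,-0.2],"angular":[0,0,0]},{"xyz":[0,0,-0.6],"angular":[0,0,0]},{"xyz":[0,0,-1],"angular":[0,0,0]},{"xyz":[0,0,-1],"angular":[0,0,0]},{"xyz":[0,0,-1],"angular":[0,0,0]},{"xyz":[0,0,-1],"angular":[0,0,0]},{"xyz":[0,0,-0.7],"angular":[0,0,0]},{"xyz":[0,0,0],"angular":[0,0,0]}]'
python3 -c "
from h import *
im=vision.camera('wrist')[:,:,::-1]
cv2.imwrite('pics/w6.png',im)
go([.531,.061,.14])"
```

```text
time_s: 7.02
tcp_pos: [0.5988, -0.1991, 0.1756]
tcp_rot: [0.001, 1.0, 0.001, 0.003]
ft_force: [0.5, 0.5, -1.6]
grip_width: 0.679
t 7.08 tcp [ 0.5982 -0.1988  0.1742] shift [-2.24 -8.66  1.12] turn [ 0.02 -0.05  0.01] F [ 0.8  0.1 -1.7] g 0.676
```

View pics/w6.png

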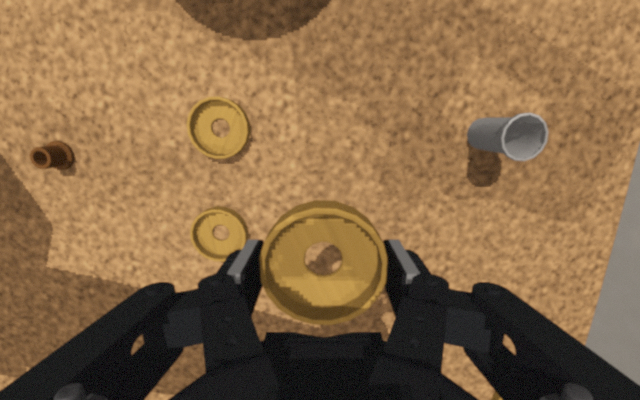

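Run:
```python
from h import *
im=cv2.imread("pics/w6.png");crop("",im,240,185,170,150,4,"pics/w6c.png")
c=vision.calibration("wrist");M=c["mount"]
s={"tcp_rot":[1,0,0,0],"tcp_pos":[0,0,0]}
for y in (-.003,0,.003):
    print(y,"bore",proj("wrist",[0,y,-.006],s),"rim top",proj("wrist",[0,y-.03,-.016],s),"rim bot",proj("wrist",[0,y+.03,-.016],s),"L",proj("wrist",[-.03,y,-.016],s),"R",proj("wrist",[.03,y,-.016],s))
```

```text
-0.003 bore (np.float64(323.1657573994789), np.float64(254.5500289983313)) rim top (np.float64(323.1946515933179), np.float64(199.9888638224789)) rim bot (np.float64(323.1994782983848), np.float64(320.6876176381318)) L (np.float64(257.19665810768674), np.float64(263.8746931007538)) R (np.float64(389.17508844936253), np.float64(263.79529604967))
0 bore (np.float64(323.16615501878573), np.float64(260.2006205813203)) rim top (np.float64(323.1949746296634), np.float64(206.72898097289678)) rim bot (np.float64(323.19964329355753), np.float64(326.00249968053544)) L (np.float64(257.5792783692388), np.float64(269.8532538722545)) R (np.float64(388.79322043332456), np.float64(269.7723025535246))
0.003 bore (np.float64(323.16654454796776), np.float64(265.78924554365716)) rim top (np.float64(323.1952877037357), np.float64(213.38976105438624)) rim bot (np.float64(323.1998022831511), np.float64(331.25489482439525)) L (np.float64(257.95896872509434), np.float64(275.76124654752294)) R (np.float64(388.41426318556665), np.float64(275.67878801183264))
```

View pics/w6c.png

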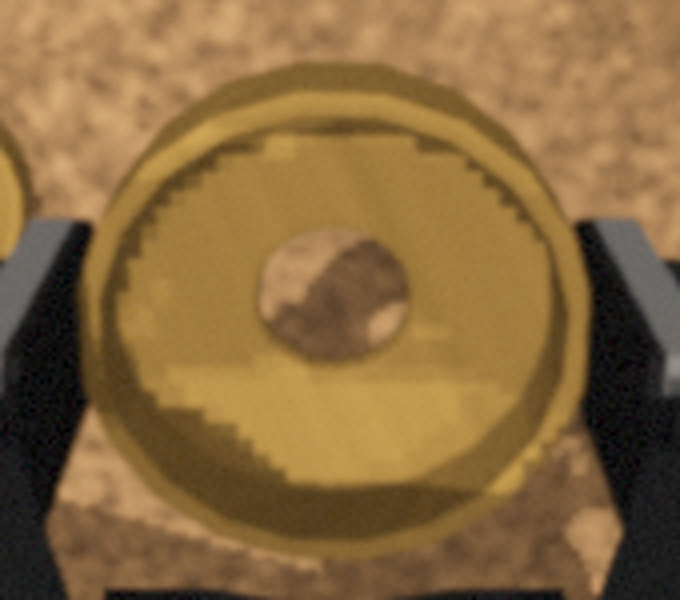

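```bash
python3 -m handwheel '[{"xyz":[-0.12,-0.4,0],"angular":[0,0,0]},{"xyz":[-0.25,-0.95,0],"angular":[0,0,0]},{"xyz":[-0.25,-0.95,0],"angular":[0,0,0]},{"xyz":[-0.25,-0.95,0],"angular":[0,0,0]},{"xyz":[-0.25,-0.95,0.1],"angular":[0,0,0]},{"xyz":[-0.25,-0.95,0.2],"angular":[0,0,0]},{"xyz":[-0.25,-0.95,0.2],"angular":[0,0,0]},{"xyz":[-0.25,-0.95,0.2],"angular":[0,0,0]},{"xyz":[-0.25,-0.9,0.2],"angular":[0,0,0]},{"xyz":[0,0,0],"angular":[0,0,0]}]'
python3 -c "
from h import *
go([.531,.061,.14])"
```

```text
time_s: 8.32
tcp_pos: [0.5192, 0.0547, 0.1315]
tcp_rot: [-0.002, 1.0, 0.001, -0.01]
ft_force: [0.9, 0.3, -1.8]
grip_width: 0.679
t 8.32 tcp [0.5192 0.0547 0.1315] shift [ 0.39 -0.21 -0.29] turn [-0.06  0.23  0.03] F [ 0.9  0.3 -1.8] g 0.679
```

```bash
python3 -m handwheel '[{"xyz":[0.39,-0.21,-0.1],"angular":[-0.06,0.23,0.03]},{"xyz":[0,0,0],"angular":[0,0,0]},{"xyz":[0,0,0],"angular":[0,0,0]}]'
python3 - <<'E'
from h import *
s=env.get_state()
im=vision.camera('wrist')[:,:,::-1].copy()
a=vision.camera('scene')[:,:,::-1].copy();b=vision.camera('top')[:,:,::-1].copy()
crop("",im,230,100,200,240,2.5,"pics/w7.png")
cv2.imwrite("pics/w7full.png",im)
v=np.hstack([cv2.resize(a[140:260,250:370],None,fx=3.3,fy=3.3),cv2.resize(b[140:260,270:390],None,fx=3.3,fy=3.3)])
cv2.imwrite("pics/st7.png",v)
go([.531,.061,.14])
E
```

```text
time_s: 8.7
tcp_pos: [0.5313, 0.0608, 0.1335]
tcp_rot: [0.001, 1.0, -0.0, -0.0]
ft_force: [-0.9, 0.0, -1.7]
grip_width: 0.678
t 8.85 tcp [0.5313 0.0607 0.1336] shift [-0.01 -0.01 -0.21] turn [ 0.01 -0.   -0.01] F [ 0.5  0.6 -2. ] g 0.68
```

View pics/w7.png

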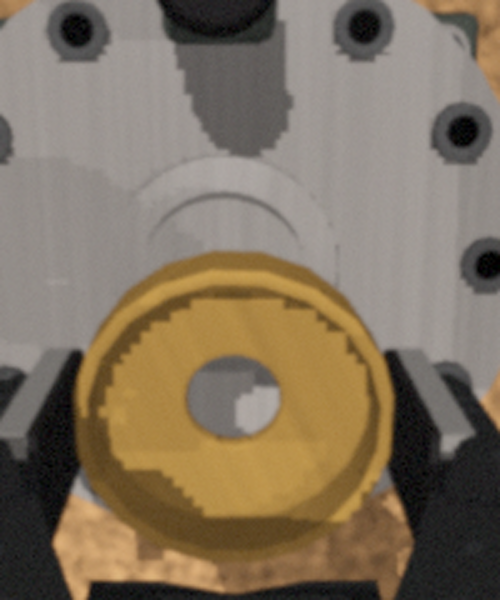

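View pics/st7.png

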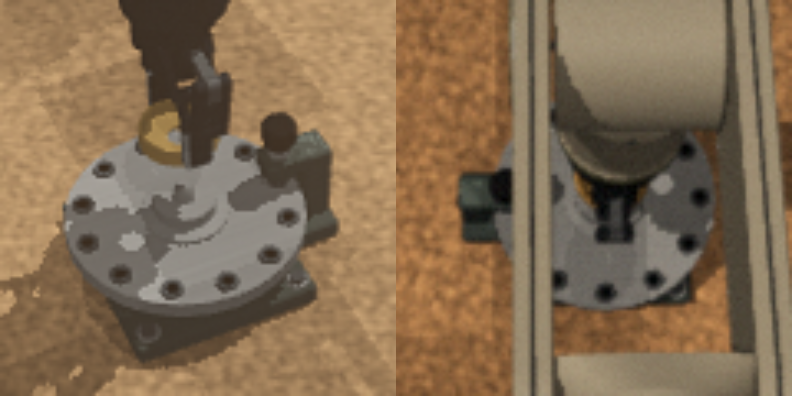

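Run:
```python
from h import *
from scipy.optimize import least_squares
s=env.get_state()
g=lambda x,y:(230+x/2.5-.3,100+y/2.5-.3)
P=np.array([atz("wrist",*g(*p),.057,s)[:2] for p in [(77,30),(363,26),(462,131),(490,265)]])
print(P.round(4))
f=lambda c:np.hypot(*(P-c[:2]).T)-.08
print("circle",least_squares(f,[.53,.06]).x)
# pattern with hole angles 90+k*30, plunger at 90
def h(c):
    a=c[2]+np.radians([120,60,30,0]);return (c[:2]+.08*np.c_[np.cos(a),np.sin(a)]-P).ravel()
r=least_squares(h,[.53,.06,0]);print("pattern",r.x,np.abs(r.fun).max())
print("boss",atz("wrist",*g(225,193),.07,s))
print("bore", [np.linalg.inv(T_tool(s))@np.append(atz("wrist",*g(233.5,397),s["tcp_pos"][2]+z,s),1) for z in (.001,.006)])
print("w1 spig",atz("wrist",363,107,.085,{"tcp_pos":[.493,-.0134,.2261],"tcp_rot":[.003,1,-.006,-.003]}))
for z in (.085,): print("nose would be",proj("wrist",[.531,.061,.085],s))
```

```text
[[0.4882 0.1326]
 [0.5672 0.1336]
 [0.5968 0.1048]
 [0.6082 0.0649]]
circle [0.52827447 0.0635157 ]
pattern [0.52827308 0.06389386 0.01148329] 0.0006780877830369625
boss [0.52904386 0.08919881 0.07      ]
bore [array([-2.59720529e-05,  1.48429424e-03, -9.98517262e-04,  1.00000000e+00]), array([-3.18413989e-05, -9.07229031e-04, -6.00091396e-03,  1.00000000e+00])]
w1 spig [0.5287393  0.06292678 0.085     ]
nose would be (np.float64(322.61453179879175), np.float64(223.1083813870386))
```

```bash
python3 -m handwheel '[{"xyz":[-0.09,-0.09,0.4],"angular":[0,0,0]},{"xyz":[0,0,0.5],"angular":[0,0,0]},{"xyz":[0,0,0.4],"angular":[0,0,0]},{"xyz":[0,0,0],"angular":[0,0,0]},{"xyz":[0,0,0],"angular":[0,0,0]}]'
python3 - <<'E'
from h import *
s=env.get_state()
im=vision.camera('wrist')[:,:,::-1].copy()
a=vision.camera('scene')[:,:,::-1].copy()
v=np.hstack([cv2.resize(im[100:340,230:430],None,fx=2,fy=2,interpolation=2),cv2.resize(a[160:240,255:345],(450,480)[:2] if 0 else (390,480),interpolation=2)])
cv2.imwrite("pics/w8.png",v)
go([.5287,.0635,.07])
print(proj("wrist",[.5287,.0637,.085],s))
E
```

```text
time_s: 9.48
tcp_pos: [0.5274, 0.0631, 0.0905]
tcp_rot: [0.001, 1.0, -0.001, -0.001]
ft_force: [0.4, -0.4, -1.5]
grip_width: 0.681
t 9.57 tcp [0.5275 0.0631 0.0907] shift [ 0.04 -0.02  0.69] turn [ 0.01  0.02 -0.02] F [ 0.4 -0.9 -1.7] g 0.676
(np.float64(325.7093718046007), np.float64(249.3416753087292))
```

View pics/w8.png

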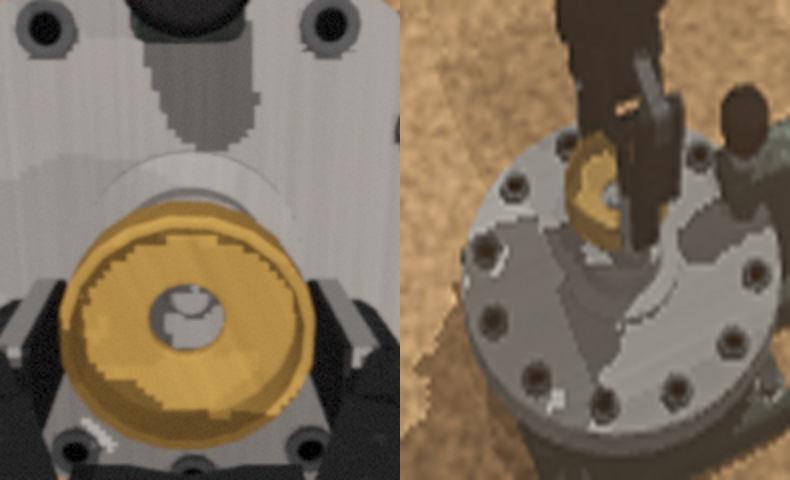

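Through the bore the nose sits at about (325,248), within 1.5 px of the (325.7,249.3) predicted for a spigot at (0.5287,0.0637). Lowering gently.

```bash
python3 -m handwheel '[{"xyz":[0.04,-0.02,0.15],"angular":[0,0.02,0]},{"xyz":[0,0,0.15],"angular":[0,0,0]},{"xyz":[0,0,0.1],"angular":[0,0,0]},{"xyz":[0,0,0],"angular":[0,0,0]}]'
python3 - <<'E'
from h import *
s=env.get_state()
im=vision.camera('wrist')[:,:,::-1].copy()
crop("",im,230,100,200,240,2.5,"pics/w9.png")
go([.5287,.0635,.07])
print(proj("wrist",[.5287,.0637,.085],s))
E
```

```text
time_s: 10.07
tcp_pos: [0.5295, 0.0637, 0.0788]
tcp_rot: [0.001, 1.0, -0.001, 0.001]
ft_force: [-0.5, -0.2, -2.5]
grip_width: 0.681
t 10.12 tcp [0.5296 0.0637 0.079 ] shift [-0.03  0.01  0.3 ] turn [ 0.01 -0.02 -0.02] F [-1.1 -0.5 -1.7] g 0.684
(np.float64(321.5441233320055), np.float64(260.4116549404362))
```

View pics/w9.png

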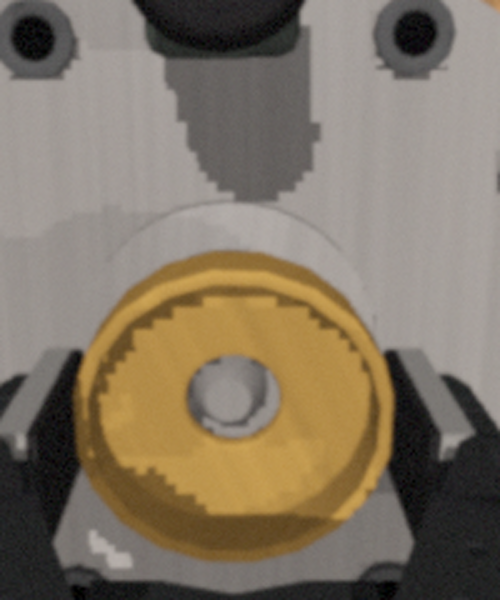

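```bash
python3 -m handwheel '[{"xyz":[-0.03,0,0.1],"angular":[0,0,0]},{"xyz":[0,0,0.1],"angular":[0,0,0]},{"xyz":[0,0,0],"angular":[0,0,0]}]'
python3 - <<'E'
from h import *
go([.5287,.0635,.07])
E
```

```text
time_s: 10.5
tcp_pos: [0.5287, 0.0637, 0.0727]
tcp_rot: [0.001, 1.0, -0.001, 0.001]
ft_force: [0.2, 0.2, -2.0]
grip_width: 0.678
t 10.5 tcp [0.5287 0.0637 0.0727] shift [-0.    0.01  0.09] turn [ 0.01 -0.02 -0.02] F [ 0.2  0.2 -2. ] g 0.678
```

Seating should come at a TCP height of about 0.068.

```bash
python3 -m handwheel '[{"xyz":[0,0,0.07],"angular":[0,0,0]},{"xyz":[0,0,0.05],"angular":[0,0,0]},{"xyz":[0,0,0.04],"angular":[0,0,0]}]'
python3 - <<'E'
from h import *
go([.5287,.0635,.068])
E
```

```text
time_s: 10.88
tcp_pos: [0.5289, 0.0637, 0.0678]
tcp_rot: [0.001, 1.0, -0.001, 0.001]
ft_force: [-0.9, 0.3, 6.5]
grip_width: 0.676
t 10.88 tcp [0.5289 0.0637 0.0678] shift [-0.01  0.01 -0.01] turn [ 0.01 -0.03 -0.02] F [-0.9  0.3  6.5] g 0.676
```

Contact reads +8 N at TCP 0.0678, exactly the expected seat height. I'll look before releasing.

```bash
python3 -m handwheel '[{"xyz":[0,0,0],"angular":[0,0,0]}]'
python3 - <<'E'
from h import *
s=env.get_state()
im=vision.camera('wrist')[:,:,::-1].copy()
a=vision.camera('scene')[:,:,::-1].copy()
v=np.hstack([cv2.resize(im[100:340,230:430],None,fx=2,fy=2,interpolation=2),cv2.resize(a[160:240,255:345],(390,480),interpolation=2)])
cv2.imwrite("pics/w10.png",v)
go([.5287,.0635,.07])
E
```

```text
time_s: 11.0
tcp_pos: [0.529, 0.0637, 0.0679]
tcp_rot: [0.001, 1.0, -0.001, 0.001]
ft_force: [0.5, 0.1, -0.4]
grip_width: 0.678
t 11.1 tcp [0.529  0.0637 0.0679] shift [-0.01  0.01 -0.07] turn [ 0.01 -0.03 -0.02] F [-0.8  0.  -0.5] g 0.675
```

View pics/w10.png

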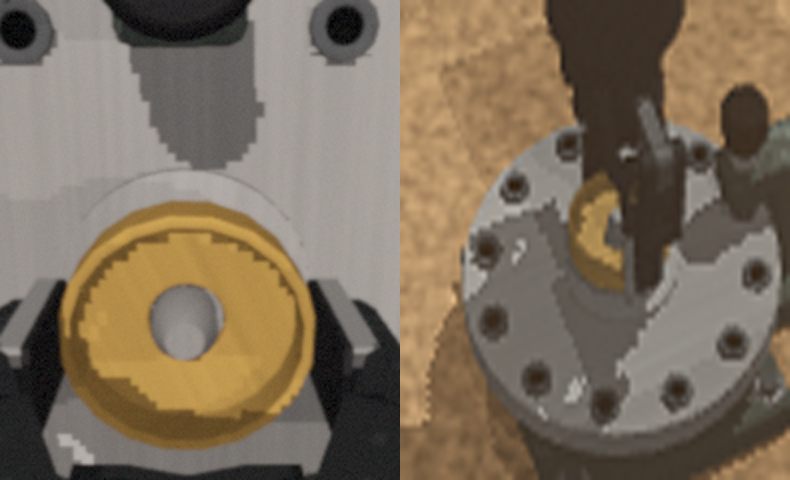

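```bash
python3 -m handwheel '[{"xyz":[0,0,0.06],"angular":[0,0,0]},{"xyz":[0,0,0.06],"angular":[0,0,0]}]'
```

```text
time_s: 11.35
tcp_pos: [0.5291, 0.0637, 0.0677]
tcp_rot: [0.001, 1.0, -0.001, 0.001]
ft_force: [-12.0, -1.2, 19.5]
grip_width: 0.677
```

```bash
python3 -m handwheel '[{"xyz":[0,0,0],"angular":[0,0,0]},{"xyz":[0,0,0],"angular":[0,0,0]},{"xyz":[0,0,0],"angular":[0,0,0]}]' 45
python3 - <<'E'
from h import *
im=vision.camera('wrist')[:,:,::-1].copy()
crop("",im,200,100,240,240,2.5,"pics/w11.png")
go([.5287,.0635,.07])
E
```

```text
time_s: 11.72
tcp_pos: [0.5299, 0.0638, 0.0685]
tcp_rot: [0.001, 1.0, -0.001, 0.002]
ft_force: [0.8, -0.9, 0.4]
grip_width: 0.826
t 11.78 tcp [0.5299 0.0637 0.0684] shift [-0.04  0.01 -0.05] turn [ 0.01 -0.05 -0.02] F [-0.1 -0.4 -0. ] g 0.826
```

View pics/w11.png

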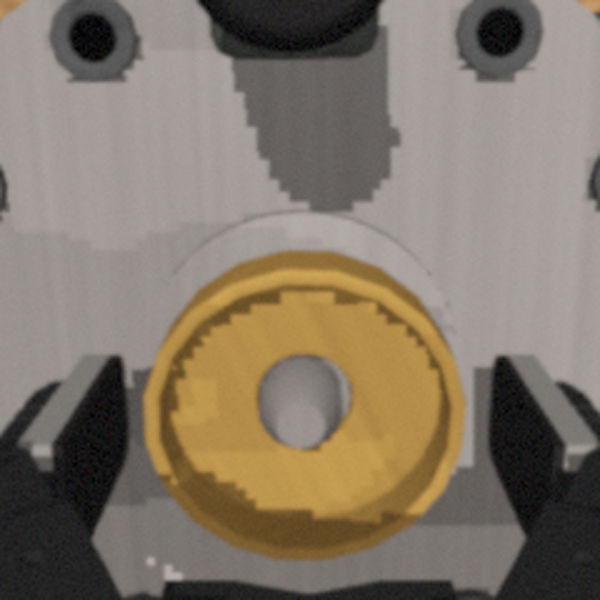

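Both pads are clear and the plate sits over the spigot. Retreating straight up and then over to the knob.

```bash
python3 -m handwheel '[{"xyz":[0,0,-0.3],"angular":[0,0,0]},{"xyz":[0,0,-0.7],"angular":[0,0,0]},{"xyz":[0,0,-1],"angular":[0,0,0]},{"xyz":[0,0,-1],"angular":[0,0,0]},{"xyz":[0,0,-0.4],"angular":[0,0,0]},{"xyz":[0,0,0],"angular":[0,0,0]}]'
python3 - <<'E'
from h import *
s=env.get_state()
im=vision.camera('wrist')[:,:,::-1].copy()
a=vision.camera('scene')[:,:,::-1].copy()
cv2.imwrite("pics/w12.png",im)
crop("",a,230,150,150,110,5,"pics/s12.png")
go([.528,.1435,.16])
for y in (.141,.1437): print(proj("wrist",[.528,y,.116],s))
E
```

```text
time_s: 12.52
tcp_pos: [0.5291, 0.0638, 0.1744]
tcp_rot: [0.001, 1.0, -0.001, 0.002]
ft_force: [0.7, 0.7, -0.7]
grip_width: 0.822
t 12.62 tcp [0.5282 0.0638 0.1729] shift [-0.01 -2.66  0.43] turn [ 0.01 -0.01 -0.02] F [-0.2 -0.2 -0.4] g 0.824
(np.float64(320.7547655501891), np.float64(101.94570561977643))
(np.float64(320.7390214985132), np.float64(97.44616288094896))
```

View pics/w12.png

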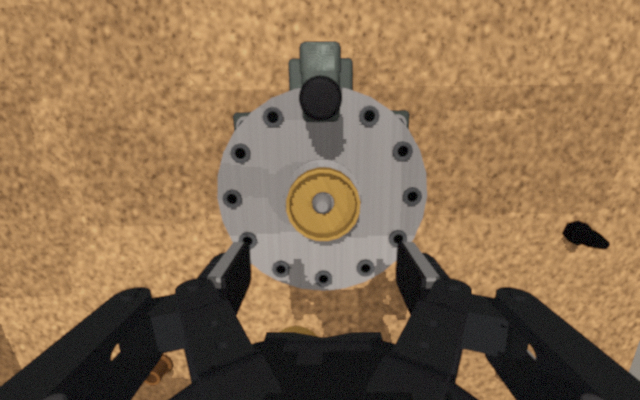

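View pics/s12.png

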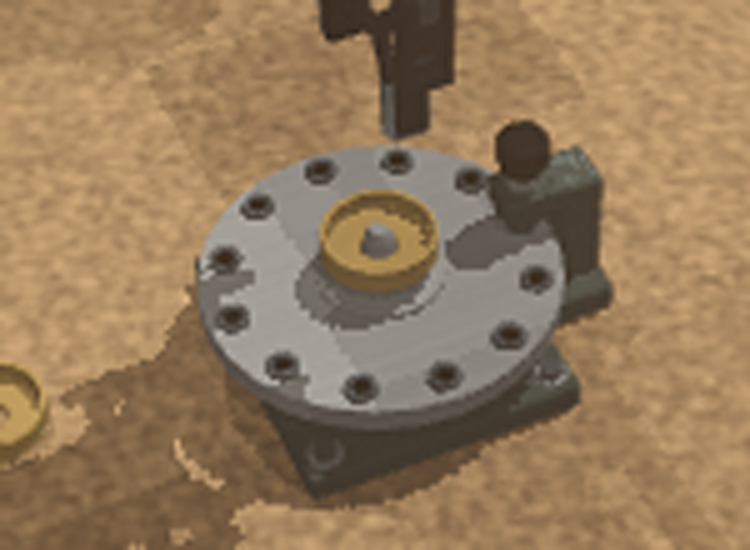

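Scene and wrist views show the plate level, with the spigot through its bore. The knob top at (321,97) gives a knob at (0.528,0.1437). Moving over it and down.

```bash
python3 -m handwheel '[{"xyz":[0,-0.5,0],"angular":[0,0,0]},{"xyz":[0,-0.8,0],"angular":[0,0,0]},{"xyz":[0,-0.8,0],"angular":[0,0,0]},{"xyz":[0,-0.45,0.3],"angular":[0,0,0]},{"xyz":[0,0,0.4],"angular":[0,0,0]},{"xyz":[0,0,0],"angular":[0,0,0]}]'
python3 - <<'E'
from h import *
s=env.get_state()
im=vision.camera('wrist')[:,:,::-1].copy()
cv2.imwrite("pics/w13.png",im)
go([.528,.1437,.088])
print(proj("wrist",[.528,.1437,.116],s))
E
```

```text
time_s: 13.38
tcp_pos: [0.5239, 0.1445, 0.143]
tcp_rot: [0.001, 1.0, -0.001, -0.005]
ft_force: [0.4, 0.0, 0.5]
grip_width: 0.823
t 13.43 tcp [0.5243 0.1445 0.1437] shift [0.14 0.02 1.86] turn [ 0.02  0.11 -0.02] F [-0.1  0.1 -0.1] g 0.826
(np.float64(330.4516191894718), np.float64(236.72021448087645))
```

View pics/w13.png

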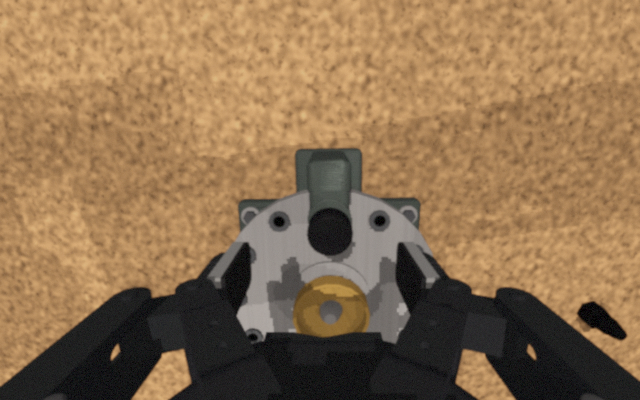

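```bash
python3 -m handwheel '[{"xyz":[0.14,0,0.2],"angular":[0.02,0.11,-0.02]},{"xyz":[0,0,0.5],"angular":[0,0,0]},{"xyz":[0,0,0.6],"angular":[0,0,0]},{"xyz":[0,0,0.4],"angular":[0,0,0]},{"xyz":[0,0,0],"angular":[0,0,0]}]'
python3 - <<'E'
from h import *
s=env.get_state()
im=vision.camera('wrist')[:,:,::-1].copy()
a=vision.camera('scene')[:,:,::-1].copy()
v=np.hstack([cv2.resize(im[130:370,190:450],None,fx=1.6,fy=1.6,interpolation=2),cv2.resize(a[140:260,260:380],(384,384),interpolation=2)])
cv2.imwrite("pics/w14.png",v)
go([.528,.1445,.088])
print(proj("wrist",[.528,.1437,.116],s))
E
```

```text
time_s: 14.05
tcp_pos: [0.5287, 0.1426, 0.0886]
tcp_rot: [0.0, 1.0, -0.001, 0.0]
ft_force: [0.6, 0.4, 0.6]
grip_width: 0.824
t 14.15 tcp [0.5297 0.1429 0.0901] shift [-0.06 -0.05  0.07] turn [ 0.   -0.03 -0.03] F [ 0.1 -0.9 -0. ] g 0.825
(np.float64(321.5635817680294), np.float64(280.4970802885474))
```

View pics/w14.png

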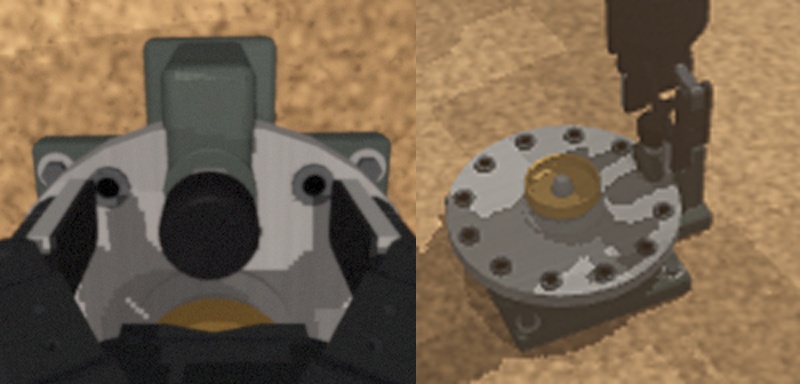

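```bash
python3 -m handwheel '[{"xyz":[-0.05,-0.04,0.07],"angular":[0,0,0]},{"xyz":[0,0,0],"angular":[0,0,0]},{"xyz":[0,0,0],"angular":[0,0,0]},{"xyz":[0,0,0],"angular":[0,0,0]},{"xyz":[0,0,0],"angular":[0,0,0]},{"xyz":[0,0,0],"angular":[0,0,0]},{"xyz":[0,0,0],"angular":[0,0,0]}]' 230 80
python3 - <<'E'
from h import *
s=env.get_state()
im=vision.camera('wrist')[:,:,::-1].copy()
a=vision.camera('scene')[:,:,::-1].copy()
v=np.hstack([cv2.resize(im[130:370,190:450],None,fx=1.6,fy=1.6,interpolation=2),cv2.resize(a[140:260,260:380],(384,384),interpolation=2)])
cv2.imwrite("pics/w15.png",v)
go([.528,.1445,.088])
E
```

```text
time_s: 15.02
tcp_pos: [0.5276, 0.1444, 0.0899]
tcp_rot: [0.0, 1.0, -0.001, 0.001]
ft_force: [-0.6, 0.9, -0.8]
grip_width: 0.303
t 15.12 tcp [0.5276 0.1444 0.0899] shift [ 0.01 -0.    0.06] turn [ 0.   -0.02 -0.02] F [-1.1 -0.2 -1.3] g 0.301
```

View pics/w15.png

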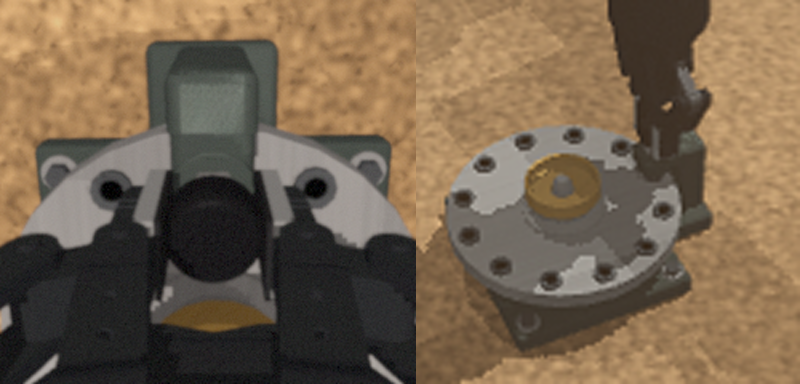

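The knob is gripped centrally. The opening reads 0.302, about 26 mm; the 60 mm plate also read about 2 mm under. Pulling straight up.

```bash
python3 -m handwheel '[{"xyz":[0,0,-0.1],"angular":[0,0,0]},{"xyz":[0,0,-0.12],"angular":[0,0,0]},{"xyz":[0,0,-0.12],"angular":[0,0,0]},{"xyz":[0,0,-0.12],"angular":[0,0,0]}]'
```

```text
time_s: 15.62
tcp_pos: [0.5274, 0.1444, 0.1021]
tcp_rot: [0.0, 1.0, -0.001, 0.001]
ft_force: [6.1, 0.9, -28.6]
grip_width: 0.299
```

```bash
python3 -m handwheel '[{"xyz":[0,0,-0.07],"angular":[0,0,0]},{"xyz":[0,0,-0.07],"angular":[0,0,0]},{"xyz":[0,0,-0.07],"angular":[0,0,0]}]'
python3 - <<'E'
from h import *
s=env.get_state()
im=vision.camera('wrist')[:,:,::-1].copy()
a=vision.camera('scene')[:,:,::-1].copy()
v=np.hstack([cv2.resize(im[130:370,190:450],None,fx=1.6,fy=1.6,interpolation=2),cv2.resize(a[140:260,260:380],(384,384),interpolation=2)])
cv2.imwrite("pics/w16.png",v)
go([.528,.1445,.1019])
E
```

```text
time_s: 16.0
tcp_pos: [0.5271, 0.1443, 0.1021]
tcp_rot: [-0.0, 1.0, -0.001, 0.0]
ft_force: [14.3, 2.5, -26.8]
grip_width: 0.294
t 16.1 tcp [0.5272 0.1443 0.1021] shift [ 0.03 -0.01  0.01] turn [-0.   -0.01 -0.02] F [ 13.7   2.8 -28.2] g 0.303
```

View pics/w16.png

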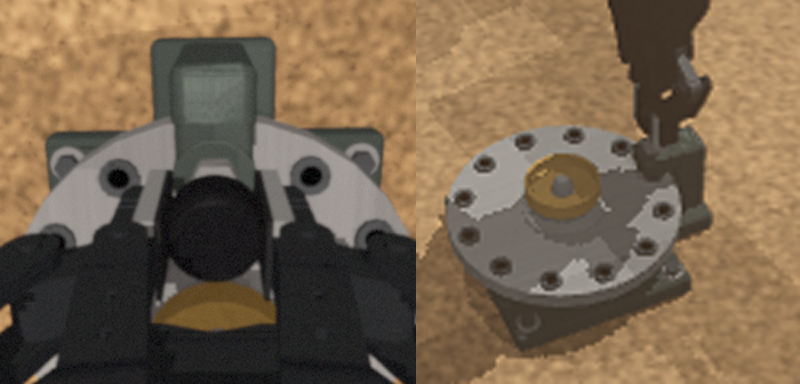

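```bash
python3 -m handwheel '[{"xyz":[0.03,0,-0.06],"angular":[0,0,0]}]' - 100
python3 - <<'E'
from h import *
for i in range(4):
    im=vision.camera('wrist'); go([.528,.1445,.1019])
im=im[:,:,::-1].copy();t=vision.camera('top')[:,:,::-1].copy();a=vision.camera('scene')[:,:,::-1].copy()
v=np.hstack([cv2.resize(im[130:370,190:450],None,fx=1.6,fy=1.6,interpolation=2),cv2.resize(a[140:260,260:380],(384,384),interpolation=2)])
cv2.imwrite("pics/w17.png",v)
E
```

```text
time_s: 16.23
tcp_pos: [0.5274, 0.1443, 0.1021]
tcp_rot: [-0.0, 1.0, -0.001, -0.0]
ft_force: [6.5, 2.7, -17.9]
grip_width: 0.292
t 16.27 tcp [0.5274 0.1443 0.1021] shift [ 0.02 -0.01  0.01] turn [-0.    0.01 -0.03] F [  8.8   2.1 -21.6] g 0.292
t 16.32 tcp [0.5274 0.1443 0.1021] shift [ 0.02 -0.01  0.01] turn [-0.    0.01 -0.02] F [  8.3   2.1 -20.8] g 0.297
t 16.38 tcp [0.5274 0.1443 0.1021] shift [ 0.02 -0.01  0.01] turn [-0.    0.01 -0.03] F [  7.6   1.4 -21.8] g 0.292
t 16.43 tcp [0.5274 0.1443 0.1021] shift [ 0.02 -0.01  0.01] turn [-0.    0.01 -0.03] F [  8.4   2.  -21. ] g 0.292
```

View pics/w17.png

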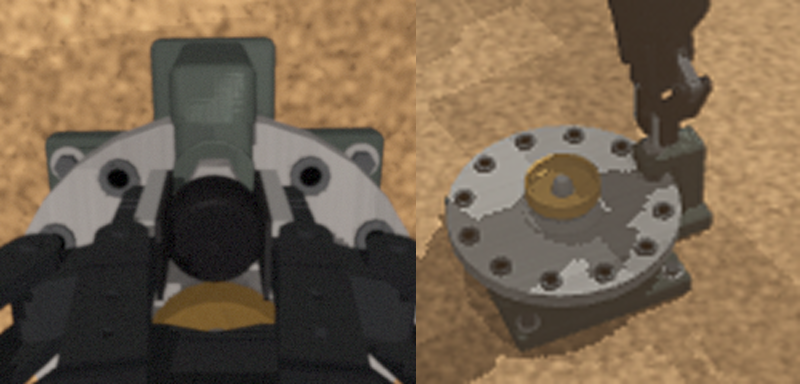

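The hold is steady at 21 N up, against about 12 N of spring. The knob hasn't slipped and the plate is still seated, so I'm handing in.

```bash
python3 -c "
from plant import env
print(env.sign_off())"
```

```text
the job is handed in; nothing more can be done
None
```

The boiler end plate is seated open side up on the fixture, and the arm is holding the plunger up against its stop. I handed in at about 16.4 s.

- **Plate:** I took the dish farthest from the robot's base, gripped it across the flange, and lowered it over the spigot. It met firm contact at the expected seat height: pressing with 20 N moved it no further. After I let go, the wrist and scene pictures showed it lying flat with the spigot through its bore.
- **Plunger:** I gripped the knob with 100 N and pulled it straight up 12.2 mm, until it stopped moving. It is held with a steady pull of about 21 N against the roughly 12 N spring. The knob did not shift in the jaws.
- **Disagreements:** The first scene-camera fix of the spigot was about 5 mm off the wrist and top cameras, so I used the other two. A sideways load of about 8 N remained on the knob at the end; I had reduced it from 14 N. The pin itself can't be seen in the pictures, so "clear of its hole" is judged from the lift and the stop force.
- **Other parts:** I did not touch the tube cutter, bushing, burner nozzle, chimney piece or the other two dishes. I did not check their positions again at the end.

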